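# Pin the sliding carriage of the tile jig

### The job

Slide the carriage of the tile jig by its black upright handle all the way home against its stop under the grey arm, so that the hole in the carriage lines up below the hole in the arm. Then take the longer of the two steel pins from the wooden stand by its dark head and thread it point down through the hole in the arm and on through the hole in the carriage. Finish while still holding the pin upright by its head, its point out below the carriage but hanging clear of the base plate, with the carriage still home; leave the short pin in the stand and do not knock the pot or the cup.

Things in the scene. Friction and masses are not known exactly. Their poses are not given: they have to be found in the camera images.
- jig: Fixed tile jig, place and turn vary. Dark base plate, local x -65..65, y -115..105 mm, 12 mm thick; two rails along y. Grey column at x 47..65, y 48..92 mm holds a level grey arm (x -20..65, y 48..92, z 97..113 mm) over the rails' +y end. Origin: table level, mid rails; x from rails to column, y along the slide to the stop, z up.
- guide_bush (a point): Centre of the round hole (17 mm diameter, vertical, right through the 16 mm thick arm, brass lip) at the arm's top face, 113 mm above the table; axes as the jig's.
- carriage_bush (a point): Centre of the round hole (17 mm diameter, vertical, right through, brass lip) in the carriage's top face, z = 68 mm over the table; moves with it. Plate 16 mm thick, underside z = 52 mm, free space between the rails below it down to the base plate (z = 12 mm). Home, it is exactly below guide_bush.
- carriage_handle (a point): Black upright cylindrical handle on the carriage plate, 18 mm diameter, from 68 to 113 mm above the table; this point lies on its axis, 95 mm above the table. It stands 80 mm behind (local -y of) the carriage's hole. Axes as the jig's.
- carriage (a joint): Slide of the carriage along the jig's +y, m: 0 = farthest from the arm, 0.080 = home, where it stops hard. Moves against about 2 N of friction and stays where it is left. Starts between 0 and 0.035.
- stand: Wooden pin stand 130 x 60 x 60 mm, fixed to the table, place and turn vary; two vertical 15.5 mm sockets 50 mm deep, 35 mm either side of the middle along its x (long) axis. Origin: centre of its underside; z up.
- long_pin: Longer pin, 150 mm: steel shank 14 mm diameter, 105 mm long, its last 10 mm tapering to a 7 mm point, and a dark cylindrical head 22 mm diameter, 45 mm long. Stands point down in either socket of the stand, point 10 mm and head 115..160 mm above the table. 0.13 to 0.21 kg. Origin: its point; z runs along the pin to the head.
- long_pin_head (a point): Middle of the long pin's head, on its axis, 127.5 mm from the point.
- short_pin: The shorter pin, 105 mm, otherwise alike (shank 60 mm, head 45 mm), in the other socket; too short to reach through both holes. Head from 70 to 115 mm above the table. Origin: its point; z to the head.
- pinch_pot: Small grey clay pot, 68 mm wide, 49 mm high, loose on the banding wheel's plate (plate about 200 mm diameter, top 100 mm above the table), between the stand and the jig; its rim is about 150 mm above the table. Origin: centre of its underside.
- cup: Terracotta cup 65 mm wide, 69 mm high, loose on the table at the far left. Origin: centre of its underside.

How it is judged:
On the way, in this order (a step that is already met when the one before it is completed fails the run):
1. the carriage is home against its stop (within 3 mm), no pin in the arm yet (value of joint carriage above 0.077 m and height (world z) of long_pin below 0.03 m and horizontal distance between long_pin and stand below 0.05 m), for 0.2 s.
2. the long pin's point is inside the hole in the arm or lower, on its axis, with the carriage home (height (world z) of long_pin below 0.105 m and horizontal distance between long_pin and guide_bush below 0.006 m and value of joint carriage above 0.076 m), for 0.05 s.
At the end, for the whole second after the job is handed in: Carriage within 4 mm of its stop; long pin upright (0.08 rad), still and gripped, on the axis of both holes (6 mm), point at least 4 mm below the carriage and 3 mm above the base plate; short pin, pot and cup within 30 mm of where they stood (value of joint carriage above 0.076 m and height (world z) of long_pin between 0.015 and 0.048 m and horizontal distance between long_pin and guide_bush below 0.006 m and horizontal distance between long_pin and carriage_bush below 0.006 m and angle between long_pin's own z axis and vertical below 0.08 rad and contact force between the fingers and long_pin above 2 N and linear speed of long_pin below 0.02 m/s and distance of each of short_pin, pinch_pot, cup from where it was at the start of the episode below 0.03 m); the arm keeps its last pose, push and grip.
It fails at once if the short pin is taken out of or knocked out of the stand (distance of short_pin from where it was at the start of the episode above 0.05 m).
It fails at once if the pot or the cup is knocked away (distance of any of pinch_pot, cup from where it was at the start of the episode above 0.03 m).
It fails at once if the long pin is dropped on the table (angle between long_pin's own z axis and vertical above 0.8 rad).
It also fails if it takes over 58 s, if anything falls off the work surface, if the arm or the gripper's body presses on something with over 40 N, if the wrist force passes 120 N, or if a joint passes its speed limit or range.

### The arm

A 6-joint arm with a two-finger parallel gripper is mounted at the origin on a cart in front of the work surface, level with it; the furniture and walls round the work are solid. World frame = base frame: x ahead of the robot, y to its left, z up, the work surface at z = 0. Lengths are in m, angles in rad, forces in N, time in s.
With the tool pointing down it reaches from about 0.25 to 0.725 m from the base axis. Payload 4 kg.
Tool frame: the origin (TCP) lies midway between the tips of the shut fingers; the grasp point (between the pads) lies 19 mm behind it; z points along the fingers, y is the line along which they close (so a half turn about z gives the same grasp; the last joint's range is limited). The gripper opens to 85 mm and grips with 20 to 120 N. Pads are 22 mm wide; open, the fingers measure 114 mm over their backs; the gripper's body (76 mm by 85 mm) begins 54 mm behind the grasp point. The pads swing forward as they close: fully open they stand 13 mm farther back than shut.
Start: joints at [-1.23, 0.241, 0.005, 1.335, 0, 1.571], TCP at [0.167, -0.471, 0.197] pointing down, gripper open.
Joint ranges: [-2.72, 2.72], [-1.05, 1.87], [-1.09, 1.28], [-1.99, 2.15], [-1.42, 1.44], [-3.14, 3.14]. Speed limits (rad/s): [2.79, 2.79, 3.14, 3.14, 3.14, 3.14].

### API

Orientations are given as a unit quaternion [x, y, z, w].
In Python, from workcell import bot gives the robot as it stands.
- The arm moves only by the tool move_arm, never from a script. Its argument "motion" is a list of rows, each an object of numbers: "x", "y", "z": the shift along the tool's x, y, z in cm; "yaw": the turn about the tool's z in degrees. A call has 1 to 20 rows; each row is the pose to reach, as a shift and turn from the pose commanded when the call began, along the tool's axes at that moment; what a row does not reach only later rows make up. A row lasts 1/8 s, in which the tool goes at most 62.5 mm and 10.7 degrees, less where a joint would pass 70% of its speed; a pose out of reach is approached as far as the arm can. A call with a gripper value outside its range is refused whole. "gripper" is the opening, from -1 (shut) to 1 (fully open), set as the call begins (left out, the last holds). The fingers move at their own pace and stop on an object; the grip force is fixed at half the most. Time passes only in rows, so rows that repeat a pose let the fingers close. It gives the time, the measured TCP pose, the force, the opening and the grip force at its end, in the units of the state.
- bot.get_obs(): the state, without advancing time (a new reading comes with each control period).
- bot.camera(name): name is "scene" or "top" or "wrist"; returns the picture (400x640x3 uint8, blue, green, red); there is no depth.
- bot.camera_model(name): a dict with "K" (3x3 intrinsics, pixels), "dist" ([k1, k2, p1, p2, k3] as OpenCV has them; the pictures are not rectified), "world_from_camera" (4x4, takes a point from camera to world coordinates). Camera axes: x right, y down, z forward; pixel columns grow to the right and rows downward; lengths in m; the calibration is good to about 2 mm. A picture is of the moment at which its call begins: read the wrist's pose just before it. camera_model takes no time and is no camera call; for the wrist camera it gives the pose at the moment of the call.
- bot.job_done(): hands the job in; it is judged then, once.
Trained networks look in the newest picture that a camera, given by its name, has taken for a name from the list of things; names that differ only in an ending like _2 or _b are one class to them, and where a whole thing is asked for, a point or a joint stands for the part that bears it (a point fixed in the world has none). Each returns a list of dicts, best first, with "score" (0 to 1); they miss things now and then, are a little off and sometimes report something else, mostly with a low value. They report only what shows in the picture. A call takes as long as a camera call.
- bot.cut_out(camera, name): "mask" (400x640 bool, what is visible of it) and "centre" ([row, column] in pixels, amid what is visible of it).
The state is a dict: "clock": time; "joint_pos": joint angles; "joint_vel": joint speeds; "tau": joint torques, N m; "eef_pos": TCP position; "tool_rot": TCP orientation; "ft_force": force on the tool from outside, world axes, zero at the start; "ft_torque": the same for the moment, N m; "grip_width": finger opening in m; "grasp_force": force on a finger pad.
Only numpy, scipy, OpenCV 4.12 (cv2) and the standard library are available. Lean on these libraries where they do the work, as an engineer would, in place of code of your own. Each camera call takes 0.05 s, during which the arm holds its last target. There are 200 camera calls.

## Working session

There is one attempt and no reset: what is moved stays moved. The work goes in short steps, Python scripts to look and compute and a tool call to move; the robot and the scene stay as the last step left them, time stands still between calls to the robot, and variables do not carry over. Pictures are saved under pics/ and viewed, at most 12 in all, crops included, and the job is handed in when it is done.

Besides the shell and the picture viewer there is one more tool, called after "Request:" as name(argument=value, ...) on one line, values as JSON. move_arm: Moves the arm, as the interface text tells. Its arguments: {"type":"object","properties":{"motion":{"type":"array"},"gripper":{"type":"number"}},"required":["motion"]}

```bash
mkdir -p pics; ls
python3 - <<'E'
from workcell import bot
import cv2,numpy as np
o=bot.get_obs();print({k:np.round(v,3).tolist() for k,v in o.items()})
for c in("scene","top"):
    im=bot.camera(c);cv2.imwrite(f"pics/{c}0.png",im)
    m=bot.camera_model(c);print(c,np.round(m["K"],1).tolist(),np.round(m["dist"],3),np.round(m["world_from_camera"],3).tolist())
    for n in("jig","guide_bush","carriage_bush","carriage_handle","stand","long_pin","long_pin_head","short_pin","pinch_pot","cup"):
        try:print(n,[(round(d["score"],2),np.round(d["centre"]).tolist(),int(d["mask"].sum())) for d in bot.cut_out(c,n)][:3])
        except Exception as e:print(n,e)
E
```

```text
pics
{'clock': 0.0, 'joint_pos': [-1.23, 0.241, 0.004, 1.335, 0.0, 1.571], 'joint_vel': [-0.001, 0.001, 0.001, -0.001, 0.001, -0.0], 'tau': [0.001, -37.232, 25.241, 0.017, 0.0, -0.0], 'eef_pos': [0.167, -0.471, 0.196], 'tool_rot': [0.986, 0.17, -0.0, -0.001], 'ft_force': [-0.363, 0.125, 0.011], 'ft_torque': [0.042, -0.067, 0.081], 'grasp_force': 0.0, 'grip_width': 0.085}
scene [[371.6, 0.0, 315.1], [0.0, 371.6, 196.3], [0.0, 0.0, 1.0]] [-0.001  0.     0.     0.     0.   ] [[-0.769, -0.351, 0.534, 0.07], [-0.639, 0.436, -0.634, 0.516], [-0.01, -0.828, -0.56, 0.608], [0.0, 0.0, 0.0, 1.0]]
jig [(0.74, [195.0, 367.0], 3060), (0.22, [217.0, 299.0], 800)]
guide_bush [(0.91, [195.0, 367.0], 3065), (0.64, [253.0, 176.0], 1064)]
carriage_bush [(0.96, [175.0, 378.0], 813)]
carriage_handle [(0.87, [175.0, 380.0], 765), (0.29, [192.0, 365.0], 3156)]
stand [(0.71, [301.0, 248.0], 2112)]
long_pin [(0.97, [270.0, 251.0], 449)]
long_pin_head [(0.72, [271.0, 250.0], 401)]
short_pin [(0.5, [262.0, 240.0], 267)]
pinch_pot [(0.56, [215.0, 300.0], 835)]
cup [(0.67, [253.0, 176.0], 1068)]
top [[515.3, 0.0, 321.2], [0.0, 515.3, 196.9], [0.0, 0.0, 1.0]] [0.016 0.    0.    0.    0.   ] [[-0.025, -0.997, 0.069, 0.459], [-1.0, 0.025, -0.004, -0.047], [0.002, -0.07, -0.998, 1.57], [0.0, 0.0, 0.0, 1.0]]
jig [(0.66, [208.0, 383.0], 3196)]
guide_bush [(0.82, [210.0, 381.0], 3186)]
carriage_bush [(0.74, [208.0, 398.0], 1323)]
carriage_handle [(0.59, [208.0, 397.0], 1350), (0.44, [228.0, 223.0], 83)]
stand [(0.81, [218.0, 230.0], 769)]
long_pin []
long_pin_head [(0.59, [230.0, 224.0], 78)]
short_pin []
pinch_pot [(0.63, [217.0, 282.0], 471)]
cup [(0.84, [151.0, 220.0], 434)]
```

Run:
```python
import cv2
a=cv2.imread("pics/scene0.png")[130:350,150:450];b=cv2.imread("pics/top0.png")[120:290,180:480]
cv2.imwrite("pics/s1.png",cv2.resize(a,None,fx=2.6,fy=2.6,interpolation=2));cv2.imwrite("pics/t1.png",cv2.resize(b,None,fx=2.6,fy=2.6,interpolation=2))
```

```text
(no output)
```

View pics/s1.png

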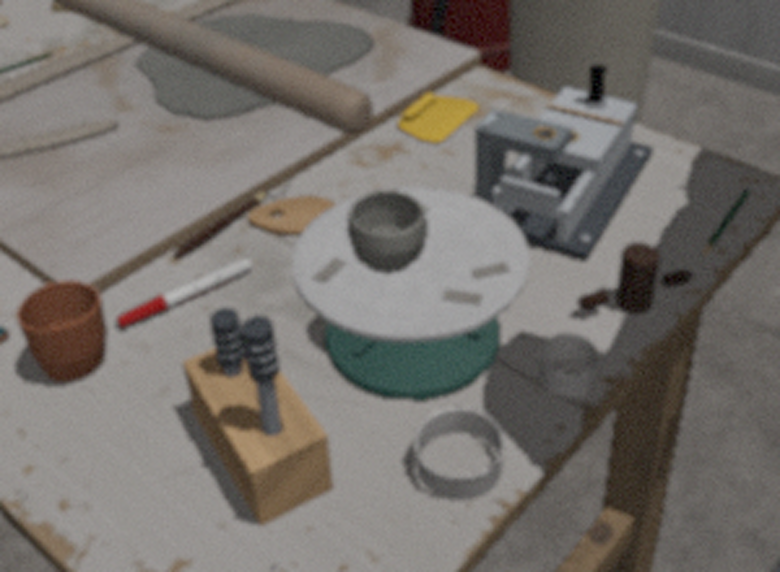

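View pics/t1.png

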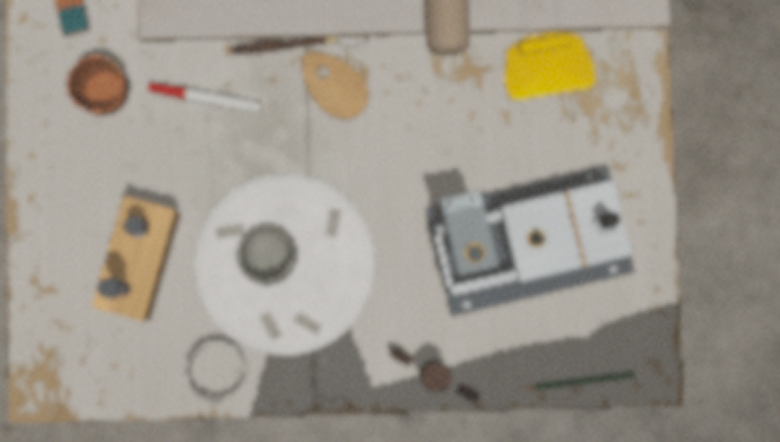

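The top crop shows the jig at the right: guide hole at pixel (363,217), carriage hole (386,211), handle top about (413,202). The stand is at the left, with the long pin's head at about (223,230), nearer the robot, and the short pin's at (232,205). The pot on its wheel sits between them. The scene view agrees, with the long pin nearer the camera's right.

```bash
cat > h.py <<'E'
from workcell import bot
import cv2,numpy as np
from scipy.spatial.transform import Rotation as R
def ray(m,px):
    p=cv2.undistortPoints(np.array([[px]],float),np.array(m["K"]),np.array(m["dist"]))[0,0]
    T=np.array(m["world_from_camera"]);return T[:3,3],T[:3,:3]@[p[0],p[1],1]
def plane(m,px,z):
    o,d=ray(m,px);return o+d*(z-o[2])/d[2]
def proj(m,P):
    T=np.linalg.inv(np.array(m["world_from_camera"]));r=cv2.Rodrigues(T[:3,:3])[0]
    return cv2.projectPoints(np.array([P],float),r,T[:3,3],np.array(m["K"]),np.array(m["dist"]))[0][0,0]
def tool(P):
    "shift in cm along tool axes to bring TCP to P"
    o=bot.get_obs();return R.from_quat(o["tool_rot"]).inv().apply(np.array(P)-o["eef_pos"])*100
E
python3 - <<'E'
from h import *
t=bot.camera_model("top");s=bot.camera_model("scene")
c=lambda u,v:(u/2.6+180,v/2.6+120); d=lambda u,v:(u/2.6+150,v/2.6+130)
g=plane(t,c(475,252),.113);b=plane(t,c(537,237),.068);h=plane(t,c(606,214),.113)
l=plane(t,c(112,285),.15);sh=plane(t,c(136,220),.105)
for n,p in zip("gbhls",(g,b,h,l,sh)):print(n,np.round(p,4))
print("scene g",plane(s,d(545,132),.113),"h",plane(s,d(598,70),.113),"long top",plane(s,d(258,325),.16),"short",plane(s,d(225,315),.115))
print("pot",plane(t,c(267,252),.15),"cup",plane(t,c(98,83),.069))
v=g-b;print("yaw jig",np.degrees(np.arctan2(-v[0],v[1])),np.hypot(*v[:2]))
v=b-h;print(np.degrees(np.arctan2(-v[0],v[1])),np.hypot(*v[:2]))
v=g-h;print(np.degrees(np.arctan2(-v[0],v[1])),np.hypot(*v[:2]))
o=bot.get_obs();print(R.from_quat(o["tool_rot"]).as_matrix().round(2))
w=bot.camera_model("wrist");T=np.eye(4);T[:3,:3]=R.from_quat(o["tool_rot"]).as_matrix();T[:3,3]=o["eef_pos"]
print(w["K"],(np.linalg.inv(T)@np.array(w["world_from_camera"])).round(3))
E
```

```text
g [ 0.5005 -0.1682  0.113 ]
b [ 0.5168 -0.242   0.068 ]
h [ 0.5383 -0.3121  0.113 ]
l [0.4741 0.2193 0.15  ]
s [0.5448 0.2008 0.105 ]
scene g [ 0.49809106 -0.16842135  0.113     ] h [ 0.52510287 -0.3101194   0.113     ] long top [0.46888359 0.22245465 0.16      ] short [0.53645654 0.2012611  0.115     ]
pot [0.50484153 0.05506062 0.15      ] cup [0.70280916 0.24766247 0.069     ]
yaw jig 12.529618537789904 0.07554646533499508
17.020987449070518 0.07329002421452822
14.74123977034848 0.14872220799050176
[[ 0.94  0.33 -0.  ]
 [ 0.33 -0.94 -0.  ]
 [-0.    0.   -1.  ]]
[[285.00944385   0.         320.25895018]
 [  0.         285.00944385 196.63136957]
 [  0.           0.           1.        ]] [[-0.001 -0.947 -0.322  0.084]
 [ 1.    -0.001 -0.001  0.   ]
 [ 0.001 -0.322  0.947 -0.177]
 [ 0.     0.     0.     1.   ]]
```

Request:
move_arm(motion=[{"x": 5,"yaw": -9},{"x": 10,"yaw": -18},{"x": 15,"yaw": -27},{"x": 20,"y": -1,"yaw": -37},{"x": 25,"y": -1,"yaw": -47},{"x": 30,"y": -1.5,"yaw": -57},{"x": 35,"y": -2,"yaw": -67},{"x": 39.6,"y": -2,"yaw": -76},{"x": 39.6,"y": -2,"yaw": -83.4},{"x": 39.6,"y": -2,"yaw": -83.4},{"x": 39.6,"y": -2,"yaw": -83.4}], gripper=1)

```text
invalid input at $.motion[0]: expected keys x, y, z, yaw
```

Run:
```python
from h import *
o=bot.get_obs();print(o["clock"],o["eef_pos"],np.degrees(R.from_quat(o["tool_rot"]).as_euler("zyx")),np.round(o["joint_pos"],2))
m=bot.camera_model("wrist");im=bot.camera("wrist");np.save("m1.npy",m,allow_pickle=True)
for n in("carriage_handle","carriage_bush","guide_bush"):print(n,[(round(d["score"],2),np.round(d["centre"]).tolist(),int(d["mask"].sum())) for d in bot.cut_out("wrist",n)][:3])
print(proj(m,[.534,-.32,.113]),proj(m,[.5,-.168,.113]))
cv2.imwrite("pics/w1.png",im)
```

```text
1.1 [ 0.16713057 -0.47124424  0.1969161 ] [-1.95279178e+01 -3.23701375e-04  1.79999151e+02] [-1.23  0.24  0.01  1.34 -0.    1.57]
carriage_handle []
carriage_bush []
guide_bush []
[ 278.32812653 -585.06446863] [ -63.13339333 -674.44523175]
```

View pics/w1.png

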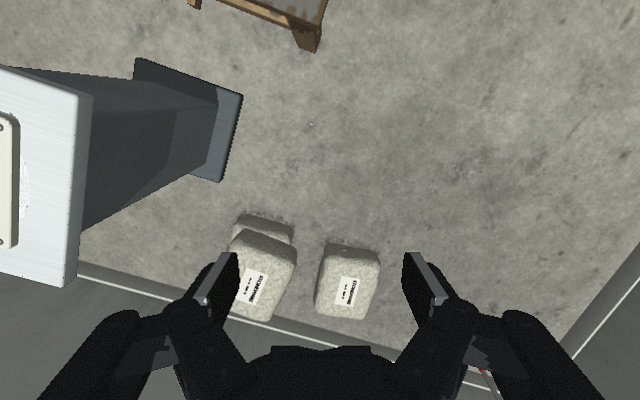

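That picture shows only the floor and the fingers, because the move was refused: every row needs all four keys.

Request:
move_arm(motion=[{"x": 5,"y": 0,"z": 0,"yaw": -9},{"x": 10,"y": 0,"z": 0,"yaw": -18},{"x": 15,"y": 0,"z": 0,"yaw": -27},{"x": 20,"y": -1,"z": 0,"yaw": -37},{"x": 25,"y": -1,"z": 0,"yaw": -47},{"x": 30,"y": -1.5,"z": 0,"yaw": -57},{"x": 35,"y": -2,"z": 0,"yaw": -67},{"x": 39.6,"y": -2,"z": 0,"yaw": -76},{"x": 39.6,"y": -2,"z": 0,"yaw": -83.4},{"x": 39.6,"y": -2,"z": 0,"yaw": -83.4},{"x": 39.6,"y": -2,"z": 0,"yaw": -83.4}], gripper=1)

```text
clock: 2.68
eef_pos: [0.5332, -0.3203, 0.1969]
tool_rot: [0.624, 0.781, -0.0, -0.0]
ft_force: [0.7, 0.3, -0.2]
grip_width: 0.0853
grasp_force: 0.0
```

Run:
```python
from h import *
o=bot.get_obs();print(o["clock"],o["eef_pos"],np.degrees(R.from_quat(o["tool_rot"]).as_euler("zyx")),np.round(o["joint_pos"],2))
m=bot.camera_model("wrist");im=bot.camera("wrist");np.save("m1.npy",m,allow_pickle=True)
for n in("carriage_handle","carriage_bush","guide_bush"):print(n,[(round(d["score"],2),np.round(d["centre"]).tolist(),int(d["mask"].sum())) for d in bot.cut_out("wrist",n)][:3])
print(proj(m,[.534,-.32,.113]),proj(m,[.5,-.168,.113]))
cv2.imwrite("pics/w2.png",im)
```

```text
2.675 [ 0.53323807 -0.32026415  0.19691683] [-1.02787576e+02 -1.14086928e-02 -1.79995773e+02] [-0.54  0.49  0.37  1.45 -0.    0.81]
carriage_handle [(0.85, [131.0, 321.0], 9963), (0.49, [87.0, 325.0], 22048)]
carriage_bush [(0.74, [133.0, 323.0], 10006)]
guide_bush [(0.58, [86.0, 324.0], 22146)]
[320.4602612 190.836337 ] [320.95500652   0.52907547]
```

View pics/w2.png

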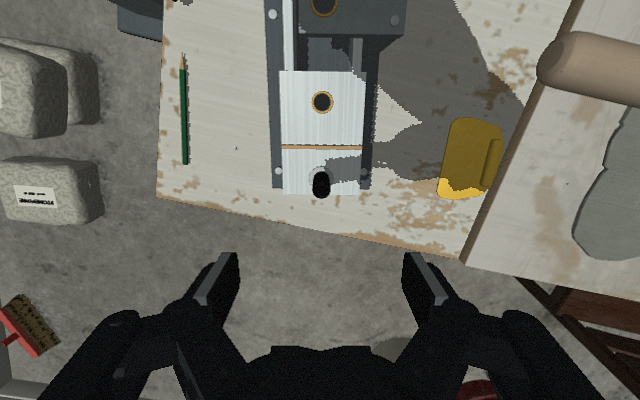

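The picture shows the handle's top at (321,189), the carriage hole at (322,102), and the guide hole cut off at about (323,4). The handle is where I predicted and the jig's axis lies along the image columns.

Run:
```python
from h import *
m=bot.camera_model("wrist")
b=plane(m,(322,102),.068);h=plane(m,(321,189),.113);g=plane(m,(323,4),.113);print(b,h,g)
for a,c in((g,h),(g,b),(b,h)):
    v=a-c;print(np.degrees(np.arctan2(-v[0],v[1])),np.hypot(*v[:2]))
print(tool([*h[:2],.079]))
```

```text
[ 0.51775684 -0.24141428  0.068     ] [ 0.53411916 -0.31842499  0.113     ] [ 0.50195131 -0.17010196  0.113     ]
12.23662930159453 0.1517711862316788
12.49690933947312 0.0730428820509418
11.995150149305655 0.07872975708848715
[ 0.1831248   0.13077625 11.82324354]
```

Request:
move_arm(motion=[{"x": 0.1,"y": 0.1,"z": 4,"yaw": 0.4},{"x": 0.1,"y": 0.1,"z": 8,"yaw": 0.4},{"x": 0.1,"y": 0.1,"z": 11.8,"yaw": 0.4},{"x": 0.1,"y": 0.1,"z": 11.8,"yaw": 0.4},{"x": 0.1,"y": 0.1,"z": 11.8,"yaw": 0.4}])

```text
clock: 3.5
eef_pos: [0.5352, -0.3196, 0.0806]
tool_rot: [0.626, 0.78, 0.0, 0.001]
ft_force: [0.7, -0.9, 0.2]
grip_width: 0.0853
grasp_force: 0.0
```

Request:
move_arm(motion=[{"x": 0,"y": 0,"z": 0,"yaw": 0},{"x": 0,"y": 0,"z": 0,"yaw": 0},{"x": 0,"y": 0,"z": 0,"yaw": 0},{"x": 0,"y": 0,"z": 0,"yaw": 0},{"x": 0,"y": 0,"z": 0,"yaw": 0},{"x": 0,"y": 0,"z": 0,"yaw": 0}], gripper=-1)

```text
clock: 4.25
eef_pos: [0.5344, -0.3188, 0.0788]
tool_rot: [0.626, 0.78, -0.0, -0.0]
ft_force: [1.8, -0.2, -0.8]
grip_width: 0.0002
grasp_force: 0.0
```

The fingers shut on nothing, so I'll look.

Run:
```python
from h import *
im=bot.camera("wrist");t=bot.camera("top");m=bot.camera_model("wrist");print(proj(m,[.5344,-.3188,.079]))
cv2.imwrite("pics/w3.png",np.hstack([im[:,150:500],cv2.resize(t[120:290,330:480],None,fx=2.35,fy=2.35)[:400]]))
for n in("carriage_handle",):
  for c in("wrist","top"):print(n,[(round(d["score"],2),np.round(d["centre"]).tolist(),int(d["mask"].sum())) for d in bot.cut_out(c,n)][:3])
```

```text
[319.38177625 228.3380324 ]
carriage_handle [(0.55, [145.0, 319.0], 24203), (0.17, [113.0, 324.0], 37987)]
carriage_handle [(0.83, [208.0, 395.0], 1023)]
```

View pics/w3.png

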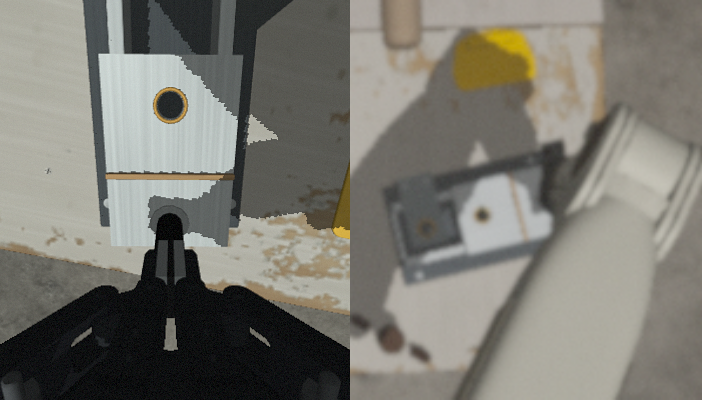

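Run:
```python
from h import *
m=bot.camera_model("wrist");o=bot.get_obs();print(o["eef_pos"])
b=plane(m,(320,105),.068);c=plane(m,(319.5,219),.068);print("b",b,"collar",c,np.hypot(*(b-c)[:2]))
im=bot.camera("wrist")[180:270,260:380];cv2.imwrite("pics/w4.png",cv2.resize(im,None,fx=6,fy=6,interpolation=2))
```

```text
[ 0.53437938 -0.31883939  0.07881568]
b [ 0.51764154 -0.24100647  0.068     ] collar [ 0.53400134 -0.31669802  0.068     ] 0.0774393586718762
```

View pics/w4.png

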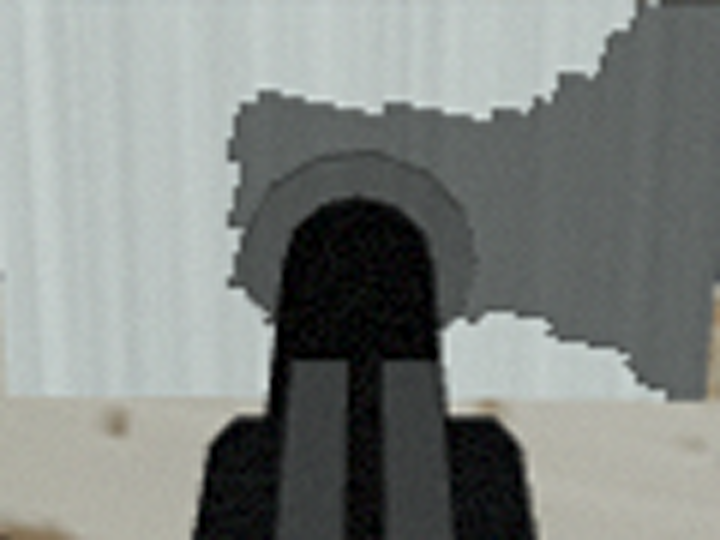

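Run:
```python
from h import *
m=bot.camera_model("wrist");o=bot.get_obs();print(o["eef_pos"],o["grip_width"],o["grasp_force"])
d=np.array([-.214,.977,0]);x=np.array([.977,.214,0]);h=np.array([.5345,-.318,0])
for z in(.068,.113):
    print(z,[proj(m,h+k*d+[0,0,z]).round(1).tolist() for k in(-.009,0,.009)],[proj(m,h+k*x+[0,0,z]).round(1).tolist() for k in(-.009,.009)])
t=o["eef_pos"]
for z in(.0,.019,.04):print("finger",z,[proj(m,t+k*d+[0,0,z]).round(1).tolist() for k in(-.011,0,.011)])
t=bot.camera_model("top");print(np.array(t["world_from_camera"])[:3,3])
```

```text
[ 0.53438381 -0.31883148  0.07884148] -0.0002879419755802264 0.0
0.068 [[319.8, 232.2], [319.8, 220.8], [319.8, 209.0]] [[307.2, 220.7], [332.4, 220.8]]
0.113 [[319.6, 266.5], [319.7, 252.7], [319.7, 238.4]] [[303.7, 252.7], [335.6, 252.7]]
finger 0.0 [[319.3, 242.7], [319.3, 228.2], [319.3, 213.2]]
finger 0.019 [[319.2, 257.0], [319.2, 241.3], [319.2, 225.0]]
finger 0.04 [[319.1, 276.6], [319.1, 259.4], [319.1, 241.3]]
[ 0.45864227 -0.04704022  1.56967933]
```

Run:
```python
from h import *
m=bot.camera_model("scene");print(proj(m,[.5344,-.3188,.079]),proj(m,[.5344,-.3188,.113]))
cv2.imwrite("pics/sa.png",bot.camera("scene")); cv2.imwrite("pics/wa.png",bot.camera("wrist"))
```

```text
[377.78101968 165.31741687] [378.78890883 154.82729105]
```

Request:
move_arm(motion=[{"x": 0,"y": 0,"z": -3,"yaw": 0},{"x": 0,"y": 0,"z": -6,"yaw": 0},{"x": 0,"y": 0,"z": -6,"yaw": 0}])

```text
clock: 4.97
eef_pos: [0.5363, -0.32, 0.1421]
tool_rot: [0.626, 0.78, 0.0, 0.003]
ft_force: [-0.2, -0.4, -0.1]
grip_width: 0.0003
grasp_force: 0.0
```

Run:
```python
from h import *
m=bot.camera_model("scene");s=bot.camera("scene");w=bot.camera("wrist");wm=bot.camera_model("wrist")
a=cv2.imread("pics/sa.png");wa=cv2.imread("pics/wa.png")
f=lambda i:cv2.resize(i[120:230,330:440],(330,330),interpolation=2)
g=lambda i:cv2.resize(i[130:280,260:380],(264,330),interpolation=2)
cv2.imwrite("pics/c1.png",np.vstack([np.hstack([f(a),f(s)]),np.hstack([g(wa),g(w),np.zeros((330,132,3),np.uint8)])])[:600])
print(bot.get_obs()["eef_pos"],proj(wm,[.5344,-.3188,.113]),proj(wm,[.5344,-.3188,.139]))
```

```text
[ 0.53436687 -0.31885244  0.13873359] [319.4577417 213.8568425] [319.36539199 228.34852188]
```

View pics/c1.png

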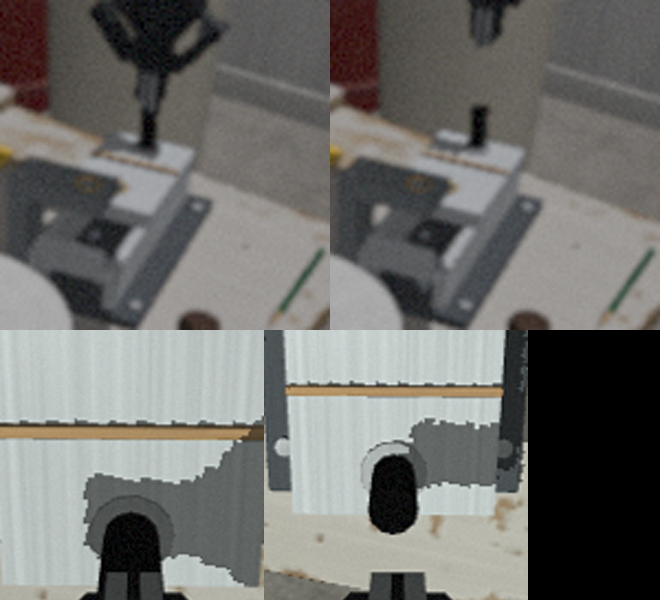

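The crops show the shut fingertips at row 240 in both wrist views. In the scene view they end above the handle, not around it. So the real tips may be about 40 mm short of the reported TCP. I'll triangulate them.

Run:
```python
from h import *
o=bot.get_obs();w=bot.camera_model("wrist");s=bot.camera_model("scene")
def tri(a,b):
    (p,u),(q,v)=a,b
    k=np.linalg.lstsq(np.c_[u,-v],q-p,rcond=None)[0];return p+k[0]*u,q+k[1]*v
for px in((381.7,134),(381.7,132),(381,135)):
    a,b=tri(ray(w,(320,240)),ray(s,px));print((a-o["eef_pos"]).round(4),(b-o["eef_pos"]).round(4))
```

```text
[-0.0024  0.013   0.0426] [-0.0079  0.0093  0.0439]
[-0.0032  0.0167  0.0499] [-0.0092  0.0127  0.0513]
[-0.002   0.0113  0.0393] [-0.0057  0.0087  0.0401]
```

Triangulation puts the tips 40 mm (±3 mm) short of the reported TCP with no sideways offset. The grasp point is therefore about 59 mm above the TCP. I'll reopen, go lower and grip.

Request:
move_arm(motion=[{"x": 0,"y": 0,"z": 0,"yaw": 0},{"x": 0,"y": 0,"z": 0,"yaw": 0},{"x": 0,"y": 0,"z": 0,"yaw": 0},{"x": 0,"y": 0,"z": 0,"yaw": 0},{"x": 0,"y": 0,"z": 3,"yaw": 0},{"x": 0,"y": 0,"z": 6,"yaw": 0},{"x": 0,"y": 0,"z": 8,"yaw": 0},{"x": 0,"y": 0,"z": 9,"yaw": 0},{"x": 0,"y": 0,"z": 9.6,"yaw": 0},{"x": 0,"y": 0,"z": 9.6,"yaw": 0}], gripper=1)

```text
clock: 6.32
eef_pos: [0.5346, -0.319, 0.0432]
tool_rot: [0.626, 0.78, 0.0, 0.0]
ft_force: [0.5, -0.7, 0.0]
grip_width: 0.0854
grasp_force: 0.0
```

Request:
move_arm(motion=[{"x": 0,"y": 0,"z": 0,"yaw": 0},{"x": 0,"y": 0,"z": 0,"yaw": 0},{"x": 0,"y": 0,"z": 0,"yaw": 0},{"x": 0,"y": 0,"z": 0,"yaw": 0},{"x": 0,"y": 0,"z": 0,"yaw": 0},{"x": 0,"y": 0,"z": 0,"yaw": 0}], gripper=-1)

```text
clock: 7.08
eef_pos: [0.5336, -0.3192, 0.0433]
tool_rot: [0.626, 0.78, -0.001, -0.0]
ft_force: [-5.0, -0.4, 5.5]
grip_width: 0.0166
grasp_force: 59.0
```

Request:
move_arm(motion=[{"x": 1,"y": 0,"z": 0,"yaw": 0},{"x": 2,"y": 0,"z": 0,"yaw": 0},{"x": 3,"y": 0,"z": 0,"yaw": 0},{"x": 4,"y": 0,"z": 0,"yaw": 0},{"x": 5,"y": 0,"z": 0,"yaw": 0},{"x": 6,"y": 0,"z": 0,"yaw": 0},{"x": 6.5,"y": 0,"z": 0,"yaw": 0},{"x": 6.8,"y": 0,"z": 0,"yaw": 0},{"x": 6.8,"y": 0,"z": 0,"yaw": 0}])

```text
clock: 8.2
eef_pos: [0.5194, -0.2522, 0.0433]
tool_rot: [0.626, 0.78, -0.0, -0.0]
ft_force: [-4.5, -1.1, 5.7]
grip_width: 0.0167
grasp_force: 59.3
```

Request:
move_arm(motion=[{"x": 0.2,"y": 0,"z": 0,"yaw": 0},{"x": 0.4,"y": 0,"z": 0,"yaw": 0},{"x": 0.6,"y": 0,"z": 0,"yaw": 0},{"x": 0.6,"y": 0,"z": 0,"yaw": 0}])

```text
clock: 8.7
eef_pos: [0.5182, -0.2467, 0.0433]
tool_rot: [0.626, 0.78, -0.0, 0.0]
ft_force: [-4.9, -2.2, 5.3]
grip_width: 0.0161
grasp_force: 59.3
```

Request:
move_arm(motion=[{"x": 0.1,"y": 0,"z": 0,"yaw": 0},{"x": 0.2,"y": 0,"z": 0,"yaw": 0},{"x": 0.3,"y": 0,"z": 0,"yaw": 0},{"x": 0.3,"y": 0,"z": 0,"yaw": 0}])

```text
clock: 9.2
eef_pos: [0.5181, -0.2459, 0.0434]
tool_rot: [0.626, 0.78, -0.002, 0.002]
ft_force: [-2.4, -7.0, 3.3]
grip_width: 0.0169
grasp_force: 59.0
```

Request:
move_arm(motion=[{"x": 0.1,"y": 0,"z": 0,"yaw": 0},{"x": 0.2,"y": 0,"z": 0,"yaw": 0},{"x": 0.3,"y": 0,"z": 0,"yaw": 0},{"x": 0.3,"y": 0,"z": 0,"yaw": 0}])

```text
clock: 9.7
eef_pos: [0.5181, -0.2461, 0.0434]
tool_rot: [0.627, 0.779, -0.003, 0.004]
ft_force: [-1.4, -14.8, -0.7]
grip_width: 0.0166
grasp_force: 58.6
```

Request:
move_arm(motion=[{"x": -0.4,"y": 0,"z": 0,"yaw": 0},{"x": -0.4,"y": 0,"z": 0,"yaw": 0}])

```text
clock: 9.95
eef_pos: [0.5181, -0.2458, 0.0434]
tool_rot: [0.626, 0.78, -0.001, 0.001]
ft_force: [-3.2, -4.9, 5.8]
grip_width: 0.0165
grasp_force: 59.3
```

Request:
move_arm(motion=[{"x": 0,"y": 0,"z": 0,"yaw": 0},{"x": 0,"y": 0,"z": 0,"yaw": 0},{"x": 0,"y": 0,"z": 0,"yaw": 0},{"x": 0,"y": 0,"z": 0,"yaw": 0},{"x": 0,"y": 0,"z": 0,"yaw": 0},{"x": 0,"y": 0,"z": -4,"yaw": 0},{"x": 0,"y": 0,"z": -8,"yaw": 0},{"x": 0,"y": 0,"z": -12,"yaw": 0},{"x": 0,"y": 0,"z": -16,"yaw": 0},{"x": 0,"y": 0,"z": -16,"yaw": 0},{"x": 0,"y": 0,"z": -16,"yaw": 0}], gripper=1)

```text
clock: 11.32
eef_pos: [0.5177, -0.2445, 0.2024]
tool_rot: [0.626, 0.78, -0.0, -0.0]
ft_force: [-0.6, -0.2, -0.0]
grip_width: 0.0856
grasp_force: 0.0
```

Run:
```python
from h import *
o=bot.get_obs();print(o["eef_pos"],o["joint_pos"].round(2) if hasattr(o["joint_pos"],"round") else o["joint_pos"])
m=bot.camera_model("wrist");im=bot.camera("wrist")
print(proj(m,[.501,-.168,.113]),proj(m,[.501,-.168,.068]),proj(m,[.518,-.246,.113]))
cv2.imwrite("pics/w5.png",im)
s=bot.camera("top");cv2.imwrite("pics/t5.png",s)
a=cv2.resize(im[0:200,240:400],(480,600),interpolation=2);b=cv2.resize(s[170:250,210:250],(300,600),interpolation=2)
cv2.imwrite("pics/c2.png",np.hstack([a,b]))
```

```text
[ 0.51765935 -0.24451617  0.20243703] [-0.44  0.39  0.22  1.41  0.    0.91]
[319.85800528 105.06442992] [319.92751613 104.33177896] [319.63662595 190.75238137]
```

View pics/c2.png

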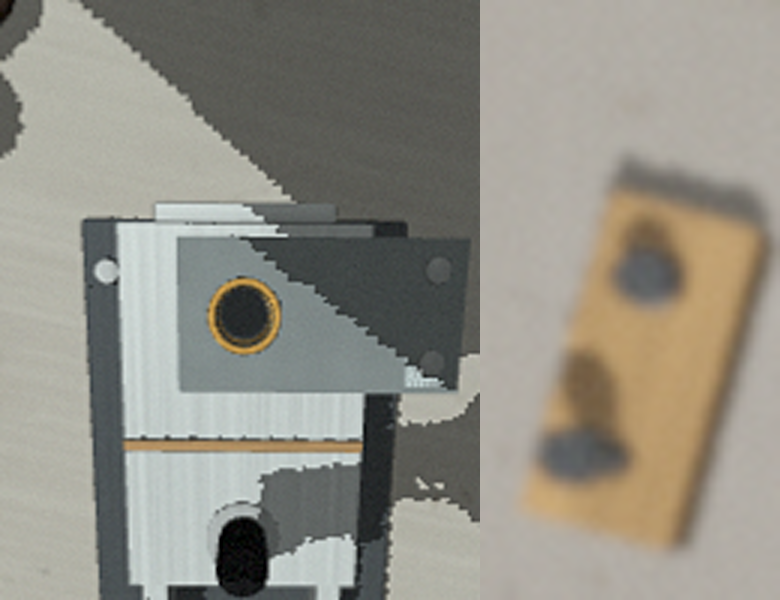

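The carriage hole shows concentric inside the guide hole at (321,105), so the carriage is home. The stand's heads are at about (224,230) (long) and (232,206) (short). Next I go above the long pin.

Request:
move_arm(motion=[{"x": 4,"y": 0.5,"z": -1,"yaw": 0},{"x": 9,"y": 1,"z": -2,"yaw": 0},{"x": 14,"y": 1.5,"z": -2,"yaw": 0},{"x": 19,"y": 2.2,"z": -2,"yaw": 0},{"x": 24,"y": 2.9,"z": -2,"yaw": 0},{"x": 29,"y": 3.5,"z": -2,"yaw": 0},{"x": 34,"y": 4.1,"z": -2,"yaw": 0},{"x": 39,"y": 4.7,"z": -1,"yaw": 0},{"x": 43,"y": 5.2,"z": 0,"yaw": 0},{"x": 46.3,"y": 5.6,"z": 0,"yaw": 0},{"x": 46.3,"y": 5.6,"z": 0,"yaw": 0},{"x": 46.3,"y": 5.6,"z": 0,"yaw": 0}])

```text
clock: 12.92
eef_pos: [0.4716, 0.2189, 0.2019]
tool_rot: [0.626, 0.78, -0.001, -0.0]
ft_force: [0.5, -0.5, 0.2]
grip_width: 0.0854
grasp_force: 0.0
```

Run:
```python
from h import *
o=bot.get_obs();print(o["clock"],o["eef_pos"],np.round(o["joint_pos"],2))
m=bot.camera_model("wrist");im=bot.camera("wrist");cv2.imwrite("pics/w6.png",im)
for n in("long_pin","long_pin_head","short_pin"):
  for d in bot.cut_out("wrist",n)[:2]:
    r,c=np.nonzero(d["mask"]);print(n,round(d["score"],2),np.round(d["centre"]),r.min(),r.max(),c.min(),c.max())
print([proj(m,[.473,.2195,z]).round(1).tolist() for z in (.06,.115,.16)])
cv2.imwrite("pics/c3.png",cv2.resize(im[60:320,200:460],None,fx=2.2,fy=2.2,interpolation=2))
```

```text
12.925 [0.47158713 0.21894188 0.20189523] [ 0.43  0.28  0.07  1.36 -0.    1.79]
long_pin 0.67 [192. 326.] 166 213 310 335
long_pin_head 0.84 [194. 320.] 166 213 310 336
short_pin 0.78 [211. 378.] 195 228 366 393
[[321.2, 175.4], [321.3, 189.7], [321.4, 206.1]]
```

View pics/c3.png

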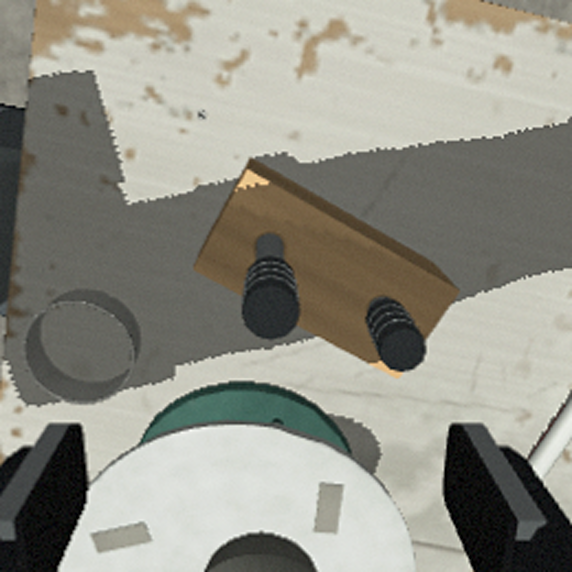

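The picture shows the long pin's head disc at about (323,200) and the short pin's at about (381,217). The stand is undisturbed and the pot's wheel is below them.

Run:
```python
from h import *
m=bot.camera_model("wrist")
l=plane(m,(322.8,199.8),.16);s=plane(m,(381.4,216.8),.115);print(l,s,np.hypot(*(l-s)[:2]))
# shank entering stand: crop(269,243)
print(plane(m,(200+269/2.2,60+243/2.2),.10), proj(m,[*l[:2],.115]),proj(m,[*l[:2],.06]))
print(tool([*l[:2],.078]))
```

```text
[0.47380228 0.22433047 0.16      ] [0.53899994 0.20391458 0.115     ] 0.06831942204870171
[0.47157198 0.23421742 0.1       ] [322.41146068 184.3394651 ] [322.07397497 170.90661496]
[ 0.54560826  0.269526   12.48774046]
```

Request:
move_arm(motion=[{"x": 0.5,"y": 0.25,"z": 0,"yaw": 0},{"x": 0.5,"y": 0.25,"z": 4,"yaw": 0},{"x": 0.5,"y": 0.25,"z": 8,"yaw": 0},{"x": 0.5,"y": 0.25,"z": 11,"yaw": 0},{"x": 0.5,"y": 0.25,"z": 12.2,"yaw": 0},{"x": 0.5,"y": 0.25,"z": 12.2,"yaw": 0},{"x": 0.5,"y": 0.25,"z": 12.2,"yaw": 0}])

```text
clock: 14.0
eef_pos: [0.4747, 0.2254, 0.0824]
tool_rot: [0.626, 0.78, 0.001, 0.001]
ft_force: [0.5, 0.3, 1.1]
grip_width: 0.0853
grasp_force: 0.0
```

Request:
move_arm(motion=[{"x": 0,"y": 0,"z": 0,"yaw": 0},{"x": 0,"y": 0,"z": 0,"yaw": 0},{"x": 0,"y": 0,"z": 0,"yaw": 0},{"x": 0,"y": 0,"z": 0,"yaw": 0},{"x": 0,"y": 0,"z": 0,"yaw": 0},{"x": 0,"y": 0,"z": 0,"yaw": 0}], gripper=-1)

```text
clock: 14.75
eef_pos: [0.4733, 0.2249, 0.0812]
tool_rot: [0.626, 0.78, -0.0, -0.0]
ft_force: [-2.4, -0.3, 5.0]
grip_width: 0.0209
grasp_force: 58.4
```

Request:
move_arm(motion=[{"x": 0,"y": 0,"z": -2,"yaw": 0},{"x": 0,"y": 0,"z": -4,"yaw": 0},{"x": 0,"y": 0,"z": -6.5,"yaw": 0},{"x": 0,"y": 0,"z": -9,"yaw": 0},{"x": 0,"y": 0,"z": -12,"yaw": 0},{"x": 0,"y": 0,"z": -15,"yaw": 0},{"x": 0,"y": 0,"z": -17.5,"yaw": 0},{"x": 0,"y": 0,"z": -17.5,"yaw": 0},{"x": 0,"y": 0,"z": -17.5,"yaw": 0}])

```text
clock: 15.88
eef_pos: [0.4731, 0.2247, 0.2543]
tool_rot: [0.626, 0.78, -0.001, -0.0]
ft_force: [0.6, 0.9, -2.5]
grip_width: 0.0209
grasp_force: 59.0
```

Run:
```python
from h import *
o=bot.get_obs();print(o["eef_pos"],o["ft_force"],np.round(o["joint_pos"],2))
print(tool([.5018,-.1678,o["eef_pos"][2]]))
m=bot.camera_model("wrist");im=bot.camera("wrist");cv2.imwrite("pics/w7.png",im)
for n in("long_pin","long_pin_head"):
  for d in bot.cut_out("wrist",n)[:2]:
    r,c=np.nonzero(d["mask"]);print(n,round(d["score"],2),np.round(d["centre"]),r.min(),r.max(),c.min(),c.max())
    for k in range(r.min(),r.max(),8):
        q=c[r==k]
        if len(q):print(k,q.min(),q.max(),end="; ")
    print()
e=np.array(o["eef_pos"])
for z in(-.071,-.06,0,.03):print(proj(m,e+[0,0,z]))
```

```text
[0.47311168 0.22466046 0.25434744] [ 0.59115602  0.87706854 -2.533451  ] [ 0.44  0.27  0.2   1.5  -0.    1.8 ]
[-3.89342728e+01 -5.70996429e+00  3.20148101e-02]
long_pin 0.88 [276. 322.] 193 331 296 346
193 317 322; 201 312 328; 209 312 328; 217 311 330; 225 311 330; 233 310 330; 241 309 331; 249 304 337; 257 302 339; 265 301 341; 273 300 342; 281 299 342; 289 298 344; 297 297 345; 305 296 346; 313 297 344; 321 299 341; 329 310 331; 
long_pin_head 0.84 [281. 322.] 194 330 296 346
194 318 321; 202 313 327; 210 312 329; 218 311 329; 226 311 329; 234 310 329; 242 310 330; 250 305 336; 258 302 339; 266 301 339; 274 300 340; 282 299 342; 290 298 343; 298 297 344; 306 297 345; 314 298 344; 322 302 339; 
[319.72083544 195.14584179]
[319.67453564 199.10826398]
[319.33433288 228.21885539]
[319.07645324 250.27982121]
```

Request:
move_arm(motion=[{"x": -2,"y": -0.3,"z": 0,"yaw": 0},{"x": -5,"y": -0.8,"z": 0,"yaw": 0},{"x": -9,"y": -1.4,"z": 0,"yaw": 0},{"x": -13,"y": -2,"z": 0,"yaw": 0},{"x": -17,"y": -2.6,"z": 0,"yaw": 0},{"x": -21,"y": -3.2,"z": 0,"yaw": 0},{"x": -25,"y": -3.8,"z": 0,"yaw": 0},{"x": -29,"y": -4.4,"z": 0,"yaw": 0},{"x": -33,"y": -5,"z": 0,"yaw": 0},{"x": -36,"y": -5.4,"z": 0,"yaw": 0},{"x": -38,"y": -5.6,"z": 0,"yaw": 0},{"x": -38.8,"y": -5.7,"z": 0,"yaw": 0},{"x": -38.8,"y": -5.7,"z": 2,"yaw": 0},{"x": -38.8,"y": -5.7,"z": 4,"yaw": 0},{"x": -38.8,"y": -5.7,"z": 4.8,"yaw": 0},{"x": -38.8,"y": -5.7,"z": 4.8,"yaw": 0},{"x": -38.8,"y": -5.7,"z": 4.8,"yaw": 0}])

```text
clock: 18.15
eef_pos: [0.5026, -0.1661, 0.2088]
tool_rot: [0.626, 0.78, 0.0, 0.001]
ft_force: [0.2, 0.0, -1.1]
grip_width: 0.0207
grasp_force: 59.0
```

Run:
```python
from h import *
o=bot.get_obs();e=np.array(o["eef_pos"]);print(o["clock"],e,o["ft_force"])
m=bot.camera_model("wrist");im=bot.camera("wrist");cv2.imwrite("pics/w8.png",im)
print("tip pred",proj(m,e+[0,0,-.071]),"hole pred",proj(m,[.5018,-.1678,.113]))
cv2.imwrite("pics/c4.png",cv2.resize(im[140:260,250:390],None,fx=5,fy=5,interpolation=2)[:600])
```

```text
18.15 [ 0.5026093  -0.16610102  0.20883204] [ 0.15477931  0.02781726 -1.0576434 ]
tip pred [319.47408794 195.12661504] hole pred [318.34715354 188.66512387]
```

View pics/c4.png

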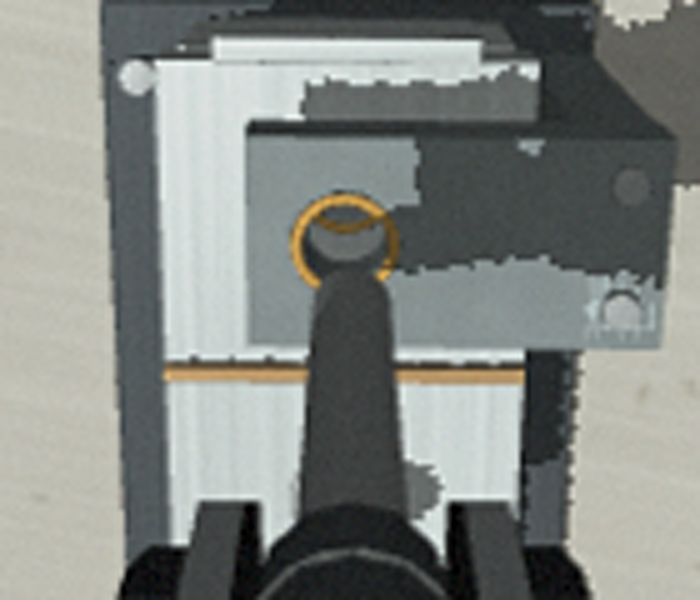

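The picture shows the pin's tip centred at about (320,195) and the hole's ring at about (319.1,188.6). The correction is roughly x −1.4 mm, y −0.9 mm. I'll apply it and enter slowly.

Request:
move_arm(motion=[{"x": -0.14,"y": -0.09,"z": 0,"yaw": 0},{"x": -0.14,"y": -0.09,"z": 0.8,"yaw": 0},{"x": -0.14,"y": -0.09,"z": 1.6,"yaw": 0},{"x": -0.14,"y": -0.09,"z": 2.2,"yaw": 0},{"x": -0.14,"y": -0.09,"z": 2.7,"yaw": 0},{"x": -0.14,"y": -0.09,"z": 3.1,"yaw": 0},{"x": -0.14,"y": -0.09,"z": 3.5,"yaw": 0},{"x": -0.14,"y": -0.09,"z": 3.5,"yaw": 0}])

```text
clock: 19.2
eef_pos: [0.5013, -0.1677, 0.1726]
tool_rot: [0.626, 0.78, -0.0, -0.0]
ft_force: [-0.3, -0.1, -2.1]
grip_width: 0.0207
grasp_force: 59.0
```

Request:
move_arm(motion=[{"x": 0,"y": 0,"z": 0.5,"yaw": 0},{"x": 0,"y": 0,"z": 1,"yaw": 0},{"x": 0,"y": 0,"z": 1.5,"yaw": 0},{"x": 0,"y": 0,"z": 2,"yaw": 0},{"x": 0,"y": 0,"z": 2.5,"yaw": 0},{"x": 0,"y": 0,"z": 2.5,"yaw": 0},{"x": 0,"y": 0,"z": 2.5,"yaw": 0}])

```text
clock: 20.08
eef_pos: [0.5014, -0.1677, 0.1479]
tool_rot: [0.626, 0.78, -0.0, -0.0]
ft_force: [0.1, -0.4, -1.9]
grip_width: 0.0206
grasp_force: 59.0
```

Request:
move_arm(motion=[{"x": 0,"y": 0,"z": 0.4,"yaw": 0},{"x": 0,"y": 0,"z": 0.8,"yaw": 0},{"x": 0,"y": 0,"z": 1.2,"yaw": 0},{"x": 0,"y": 0,"z": 1.6,"yaw": 0},{"x": 0,"y": 0,"z": 2,"yaw": 0},{"x": 0,"y": 0,"z": 2,"yaw": 0}])

```text
clock: 20.82
eef_pos: [0.5012, -0.1677, 0.1274]
tool_rot: [0.626, 0.78, -0.0, -0.0]
ft_force: [0.5, 1.1, -1.5]
grip_width: 0.0207
grasp_force: 59.0
```

Request:
move_arm(motion=[{"x": 0,"y": 0,"z": 0.4,"yaw": 0},{"x": 0,"y": 0,"z": 0.8,"yaw": 0},{"x": 0,"y": 0,"z": 1.2,"yaw": 0},{"x": 0,"y": 0,"z": 1.6,"yaw": 0},{"x": 0,"y": 0,"z": 2,"yaw": 0},{"x": 0,"y": 0,"z": 2.5,"yaw": 0},{"x": 0,"y": 0,"z": 2.5,"yaw": 0},{"x": 0,"y": 0,"z": 2.5,"yaw": 0}])

```text
clock: 21.82
eef_pos: [0.5011, -0.1678, 0.1026]
tool_rot: [0.626, 0.78, -0.0, -0.0]
ft_force: [0.1, 3.1, -1.8]
grip_width: 0.0203
grasp_force: 59.0
```

Request:
move_arm(motion=[{"x": 0.1,"y": 0,"z": 0,"yaw": 0},{"x": 0.1,"y": 0,"z": 0,"yaw": 0},{"x": 0.1,"y": 0,"z": 0,"yaw": 0}])

```text
clock: 22.2
eef_pos: [0.5015, -0.1671, 0.1032]
tool_rot: [0.626, 0.78, -0.0, 0.0]
ft_force: [0.1, -0.8, -2.1]
grip_width: 0.0208
grasp_force: 59.0
```

Run:
```python
from h import *
o=bot.get_obs();print(o["clock"],o["eef_pos"],o["ft_force"],o["grasp_force"])
s=bot.camera("scene");w=bot.camera("wrist")
a=cv2.resize(s[130:230,330:430],(600,600),interpolation=2);b=cv2.resize(w[100:400,245:395][:, 25:125],(200,600))
cv2.imwrite("pics/c5.png",np.hstack([a,b]))
```

```text
22.2 [ 0.50149626 -0.16714779  0.10319094] [ 0.10701055 -0.77214501 -2.11853456] 59.009588956832886
```

View pics/c5.png

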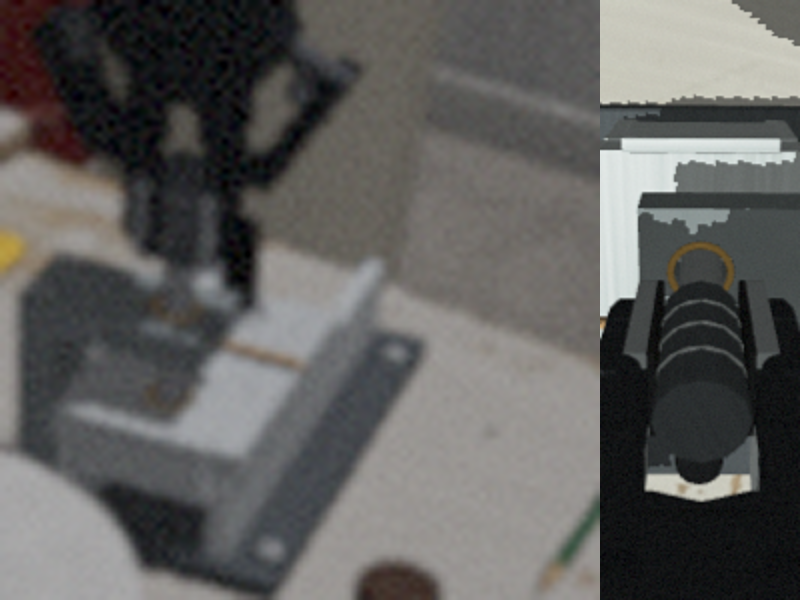

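The last picture shows the shank going through the arm's brass ring and on into the carriage's hole, with the fingers holding the head. Side forces are under 1 N and the point is at about z = 0.032, so I'm handing it in.

```bash
python3 -c "
from workcell import bot
print(bot.job_done())"
```

```text
the job is handed in; nothing more can be done
None
```

I handed the job in at 22.2 s: the carriage is against its stop, and the long pin is held upright by its head through both holes, its point about 32 mm above the table by calculation; no verdict came back.

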